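# Set and hold the leg of a platter rest on a carving trolley

## Task

Clear the two stray pieces off the platter rest's rail, like with like: the round pepper pot into the round bowl and the oblong chopstick rest into the oblong tray. Then push the sprung sliding leg out along the rail, its cam lever still open, until its crossbar is level with the pair of mark posts, and while holding it there slide the cam lever fully closed against the stem. Both spring back if let go, so finish with the gripper still holding the leg at the mark and the lever closed; never close the lever away from the mark, and leave the other tableware where it is.

Things in the scene. Friction and masses are not known exactly. Their poses are not given: they have to be found in the camera images.
- rail: Platter rest fixed to the trolley: flat wooden rail 340 x 124 mm, 14 mm thick. Origin: centre of its underside; x along the rail, the way the leg extends (away from the robot), y across it to the left, z up. On its near end (rail x -170 to -120 mm) sits a full-width block, top at z 40 mm.
- leg (a joint): Sliding leg on the rail: 0 = pushed in (where it starts and where a spring returns it), grows to 0.12 m at full length as it moves along rail +x. The spring pulls back with about 3 N at 0 and 5 N at 0.12.
- grip: Upright steel T grip of the leg, moving with it; axes as the rail's, origin at rail (-70 mm + joint leg, 0, 14 mm). Own frame, mm: crossbar x 15 to 25, y -55 to 55; stem x -35 to 15, y -12 to 0; both up to z 53, above a base plate (x -50 to 26, y -55 to 55, top z 7). Open fingers straddling the stem and tab (gripper centred at y 0, closing along y) push the crossbar by its x 15 face.
- leg_index (a point): Centre of the T grip's crossbar (10 mm thick along the rail), 20 mm ahead of the grip's origin and 30 mm above it. It must be level with the mark posts along the rail.
- mark: Length mark: two small brass posts at the rail's long edges, 10 mm long along the rail (as thick as the crossbar), 8 mm wide, at y +67 and -67 mm, tops 22 mm above the trolley. Origin: midway between them, on the trolley top; axes as the rail's. The crossbar passes between them; the leg needs 60 to 100 mm of travel to reach them.
- clamp (a joint): Sliding cam lever on the leg: 0 = open (spring returns it), grows to 0.016 m = fully closed, as its tab moves across the rail (towards rail -y) up to the stem. Spring: 3 N at 0, 5.4 N at full travel.
- tab: Black upright tab of the cam lever, left (+y) of the stem. Grip frame, mm: x -15 to 11, z 11 to 49; y 18 to 28 open, 2 to 12 closed. Closed, tab and stem together are 24 thick, centred on y 0, so a gripper centred there and closing along y pushes the tab shut and pinches it with the stem. For its middle use point tab_mid.
- tab_mid (a point): Middle of the cam lever's tab, at grip (-2, 23 mm - joint clamp, 30 mm).
- pot: Round steel pepper pot, diameter 34 mm, 60 mm tall (narrowing to 28 mm over the top 12 mm), about 90 g, standing loose on the rail ahead of the T grip. Origin: centre of its underside.
- rest: Oblong white porcelain chopstick rest, 60 x 20 x 18 mm, about 50 g, lying loose on the rail beside the pot. Origin: centre of its underside, x along its length.
- tub: Round open steel bowl fixed on the trolley, rim diameter 124 mm, 34 mm high, walls 4 mm, narrowing to about 56 mm across at its foot; inner floor 5 mm above its underside. Origin: centre of its underside.
- tray: Oblong open steel tray fixed on the trolley, 170 mm (x) x 125 mm (y), 28 mm high, walls and floor 4 mm thick. Origin: centre of its underside.
- sauce: Bystander: small white sauce bowl, diameter 76 mm, 35 mm high. Leave alone.
- soy: Bystander: sauce bottle, diameter 52 mm, 150 mm tall. Leave alone.
- teacup: Bystander: white cup, diameter 70 mm, 65 mm high. Leave alone.
- pepper: Bystander: glass jar with steel cap, diameter 40 mm, 90 mm tall. Leave alone.
- spoon: Bystander: serving spoon lying on the trolley. Leave alone.

How it is judged:
On the way, in this order (a step that is already met when the one before it is completed fails the run):
1. pepper pot let go in the round bowl and chopstick rest let go in the oblong tray, in either order (horizontal distance between pot and tub below 0.055 m and height (world z) of pot below 0.035 m and x of rest in the frame of tray between -0.08 and 0.08 m and y of rest in the frame of tray between -0.058 and 0.058 m and height (world z) of rest below 0.026 m and contact force between the fingers and pot below 0.1 N and contact force between the fingers and rest below 0.1 N), for 0.2 s.
2. leg held level with the mark posts (within 4 mm) with the cam lever still open (x of leg_index in the frame of mark between -0.004 and 0.004 m and value of joint clamp below 0.006 m), for 0.1 s.
At the end, for the whole second after the job is handed in: Pot in the round bowl, chopstick rest in the oblong tray, both let go; crossbar within 4 mm of level with the mark posts and at rest; cam lever closed at least 13 of 16 mm; fingers still pressing on the T grip (over 1 N) and on the tab (over 2 N) (all of step 1 and x of leg_index in the frame of mark between -0.004 and 0.004 m and value of joint clamp above 0.013 m and velocity of joint leg between -0.005 and 0.005 m/s and contact force between the fingers and grip above 1 N and contact force between the fingers and tab above 2 N); the arm keeps its last pose, push and grip.
It fails at once if the cam lever is closed (more than half) while the leg is more than 10 mm off the mark (value of joint clamp above 0.009 m and (x of leg_index in the frame of mark above 0.01 m or x of leg_index in the frame of mark below -0.01 m)).
It fails at once if a bystander is moved more than 30 mm (distance of any of sauce, soy, teacup, pepper, spoon from where it was at the start of the episode above 0.03 m).
It also fails if it takes over 61 s, if anything falls off the work surface, if the arm or the gripper's body presses on something with over 40 N, if the wrist force passes 120 N, or if a joint passes its speed limit or range.

## Robot

A 6-joint arm with a two-finger parallel gripper is mounted at the origin on the work surface. World frame = base frame: x ahead of the robot, y to its left, z up, the work surface at z = 0. Lengths are in m, angles in rad, forces in N, time in s.
With the tool pointing down it reaches from about 0.35 to 0.8 m from the base axis. Payload 7.3 kg.
Tool frame: the origin (TCP) lies midway between the tips of the shut fingers; the grasp point (between the pads) lies 19 mm behind it; z points along the fingers, y is the line along which they close (so a half turn about z gives the same grasp; the last joint's range is limited). The gripper opens to 85 mm and grips with 20 to 120 N. Pads are 22 mm wide; open, the fingers measure 114 mm over their backs; the gripper's body (76 mm by 85 mm) begins 54 mm behind the grasp point. The pads swing forward as they close: fully open they stand 13 mm farther back than shut.
Start: joints at [1.184, 0.342, 1.524, -0, 1.275, -0.146], TCP at [0.125, 0.51, 0.231] pointing down, gripper open.
Joint ranges: [-2.53, 2.53], [-0.77, 2.02], [0.04, 2.7], [-1, 4.14], [0.28, 2.66], [-3.11, 3.11]. Speed limits (rad/s): [2.57, 2.57, 3.14, 3.14, 3.14, 3.14].

## Interface

Orientations are given as a 3x3 rotation matrix whose columns are the frame's x, y, z axes.
In Python, from plant import ctrl gives the robot as it stands.
- The arm moves only by the tool carry_out, never from a script. Its argument "commands" is a list that holds one entry, the list of rows, each a list of 5 numbers: the shift along the tool's x, y, z normalised to -1 to 1, where 1 is 0.05 m, then the turn about the tool's z normalised to -1 to 1, where 1 is 30 degrees, then the closure, from 0 (fully open) to 1 (shut). In form: [[[tx, ty, tz, twist, jaw], ...]]. A call has 1 to 12 rows; each row shifts and turns the commanded pose from where the row before left it, along the tool's axes as they then stand; what a row does not reach is not made up. A row lasts 1/12 s, in which the tool goes at most 41.7 mm and 7.16 degrees, less where a joint would pass 70% of its speed; a pose out of reach is approached as far as the arm can. A call with a number of a shift or a turn outside -1 to 1 is refused whole. A call with a gripper value outside its range is refused whole. The fingers move at their own pace and stop on an object; "grip_force" is the grip in N (left out, the last holds). Time passes only in rows, so rows that do not move let the fingers close. It gives the time, the measured TCP pose, the force, the opening and the grip force at its end, in the units of the state.
- ctrl.get_state(): the state, without advancing time (a new reading comes with each control period).
- ctrl.snapshot(name): name is "scene" or "top" or "wrist"; returns a dict with "image" (384x512x3 uint8, red, green, blue), "range_z" (384x512 float32, m along the optical axis (not along the pixel's ray), 0 where there is no reading), "vertical_fov" (degrees; the focal length in pixels is half the picture's height over the tangent of half this angle, whatever the lens; pixels are square), "cx", "cy" (the principal point, pixels), "rvec" (rotation vector, rad) and "tvec" (3), from world to camera coordinates, as OpenCV has them; the wrist camera has in their place "T_tool_cam" (4x4, takes a point from camera to tool coordinates, whose origin is the TCP and whose axes are the flange's). Camera axes: x right, y down, z forward; pixel columns grow to the right and rows downward; lengths in m; the calibration is good to about 2 mm. The wrist camera is an equidistant fisheye: a pixel r from the principal point sees the ray r / f radians off the axis. A picture is of the moment at which its call begins: read the wrist's pose just before it.
- ctrl.job_done(): hands the job in; it is judged then, once.
The state is a dict: "clock": time; "qpos": joint angles; "dq": joint speeds; "joint_efforts": joint torques, N m; "tool_pos": TCP position; "tool_rot": TCP orientation; "contact_force": force on the tool from outside, world axes, zero at the start; "moment": the same for the moment, N m; "gripper_width": finger opening in m; "grasp_force": force on a finger pad.
Only numpy, scipy, OpenCV 4.12 (cv2) and the standard library are available. Lean on these libraries where they do the work, as an engineer would, in place of code of your own. Each camera call takes 0.05 s, during which the arm holds its last target. There are 200 camera calls.

## Working session

There is one attempt and no reset: what is moved stays moved. The work goes in short steps, Python scripts to look and compute and a tool call to move; the robot and the scene stay as the last step left them, time stands still between calls to the robot, and variables do not carry over. Pictures are saved under pics/ and viewed, at most 10 in all, crops included, and the job is handed in when it is done.

Besides the shell and the picture viewer there is one more tool, called after "Emit:" as name(argument=value, ...) on one line, values as JSON. carry_out: Moves the arm, as the interface text tells. Its arguments: {"type":"object","properties":{"commands":{"type":"array"},"grip_force":{"type":"number"}},"required":["commands"]}

```bash
mkdir -p pics; ls
cat > h.py <<'E'
import numpy as np, cv2, pickle
from plant import ctrl
def snap(name,fn=None):
    st=ctrl.get_state(); s=ctrl.snapshot(name)
    s['tp'],s['tr']=np.array(st['tool_pos']),np.array(st['tool_rot'])
    if fn: cv2.imwrite('pics/'+fn,s['image'][:,:,::-1])
    return s
def cloud(s):  # world points for scene/top
    h,w=s['range_z'].shape; f=h/2/np.tan(np.radians(s['vertical_fov'])/2)
    u,v=np.meshgrid(np.arange(w),np.arange(h)); z=s['range_z']
    P=np.stack([(u-s['cx'])/f*z,(v-s['cy'])/f*z,z],-1)
    R=cv2.Rodrigues(np.array(s['rvec'],float))[0]; t=np.array(s['tvec'],float).ravel()
    W=(P-t)@R; W[z==0]=np.nan
    return W
E
python3 - <<'E'
from h import *
for n in('top','scene'):
    s=snap(n,n+'0.png'); pickle.dump(s,open(n+'0.pkl','wb'))
    W=cloud(s); print(n,s['vertical_fov'],np.nanmin(W,(0,1)),np.nanmax(W,(0,1)))
a=cv2.imread('pics/top0.png'); cv2.imwrite('pics/top0b.png',cv2.resize(a,(800,600)))
st=ctrl.get_state(); print(st)
E
```

```text
pics
top 56.15151588096036 [-0.41476375 -1.40967658 -0.77327348] [1.67219912 1.36025385 0.3854655 ]
scene 55.32266575419745 [-2.12005356 -2.57192773 -0.7708663 ] [1.41814811 0.69324392 0.50066713]
{'clock': 0.1, 'qpos': array([ 1.18400289e+00,  3.42639151e-01,  1.52490460e+00, -1.31766837e-05,
        1.27537062e+00, -1.46001863e-01]), 'dq': array([ 0.00259657, -0.00156634, -0.00286781, -0.0016199 , -0.00089676,
       -0.00114562]), 'joint_efforts': array([ 1.34673894e-03, -4.34454918e+01, -2.46490610e+01, -2.19233384e-04,
        4.72786487e-03, -5.76694242e-05]), 'tool_pos': array([0.12505073, 0.50953848, 0.23070855]), 'tool_rot': array([[-9.71150383e-01,  2.38467390e-01, -4.86904439e-04],
       [ 2.38467819e-01,  9.71149622e-01, -1.22882825e-03],
       [ 1.79821597e-04, -1.30948807e-03, -9.99999126e-01]]), 'contact_force': array([-0.7677325 , -0.65881924, -0.08241837]), 'moment': array([ 0.03267798, -0.02999636, -0.02516313]), 'grasp_force': 0.0, 'gripper_width': 0.08540951098689153}
```

View pics/top0b.png

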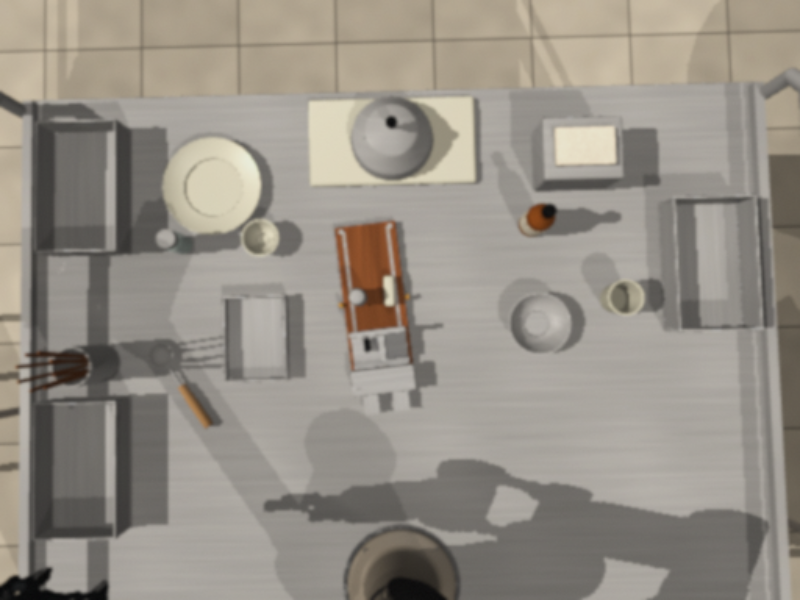

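View pics/scene0.png

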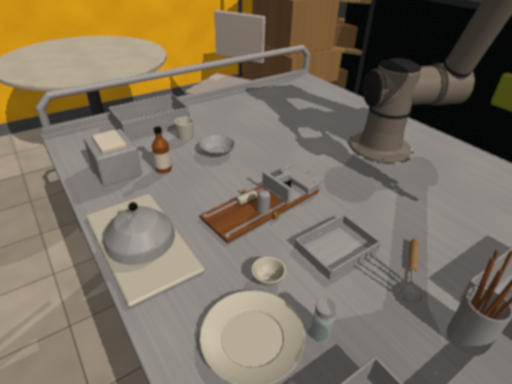

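Top view (800x600): rail around (372,300), pot (357,297), rest (389,291), posts (341,303)/(406,296), T grip (378,347), bowl (541,322) right, tray (257,337) left. Measuring now.

Run:
```python
from h import *
s=pickle.load(open('top0.pkl','rb')); W=cloud(s); I=s['image']
hsv=cv2.cvtColor(I,cv2.COLOR_RGB2HSV); k=512/800
def roi(x0,y0,x1,y1):
    m=np.zeros(I.shape[:2],bool); m[int(y0*k):int(y1*k),int(x0*k):int(x1*k)]=1; return m
X,Y,Z=W[...,0],W[...,1],W[...,2]
print('z table',np.nanmedian(Z[roi(420,420,600,450)]))
# pot, rest
for n,r,zl in(('pot',(345,280,370,312),(.05,.1)),('rest',(376,265,402,312),(.024,.045))):
    m=roi(*r)&(Z>zl[0])&(Z<zl[1]); print(n,m.sum(),np.median(Z[m]),W[m].mean(0),cv2.minAreaRect((W[m][:,:2]*1000).astype(np.float32)))
m=roi(500,280,585,365)&(Z>.026)&(Z<.05); print('tub',m.sum(),cv2.minEnclosingCircle((W[m][:,:2]*1000).astype(np.float32)),np.median(Z[m]))
m=roi(215,285,297,390)&(Z>.02)&(Z<.05); print('tray',m.sum(),cv2.minAreaRect((W[m][:,:2]*1000).astype(np.float32)))
# rail brown
m=roi(325,210,425,400)&(hsv[...,1]>110)&(hsv[...,0]<15)&(Z>.006)&(Z<.022); print('rail',m.sum(),np.median(Z[m]),cv2.minAreaRect((W[m][:,:2]*1000).astype(np.float32)))
m=roi(340,355,425,400)&(Z>.033)&(Z<.047); print('block',m.sum(),cv2.minAreaRect((W[m][:,:2]*1000).astype(np.float32)))
m=roi(340,315,425,360)&(Z>.055)&(Z<.08); print('gripT',m.sum(),np.median(Z[m]),cv2.minAreaRect((W[m][:,:2]*1000).astype(np.float32)))
c=I[int(200*k):int(420*k),int(320*k):int(440*k)]; cv2.imwrite('pics/railcrop.png',cv2.resize(c,None,fx=4.2,fy=4.2,interpolation=2)[:,:,::-1])
```

```text
z table 3.5040257595117474e-05
pot 102 0.07108070117773183 [0.56861864 0.07008403 0.06937525] ((568.6129760742188, 70.65032958984375), (32.78087615966797, 29.992889404296875), 89.06634521484375)
rest 124 0.031169036193977095 [0.58084456 0.00930475 0.03118321] ((581.143310546875, 9.141796112060547), (18.707868576049805, 55.94585037231445), 88.67639923095703)
tub 327 ((510.2818908691406, -286.1277160644531), 61.7561149597168) 0.031796463506238284
tray 297 ((493.2449035644531, 278.5228576660156), (170.2120819091797, 125.92567443847656), 0.2720283567905426)
rail 1893 0.013507528364599205 ((582.5523071289062, 43.013031005859375), (272.7987976074219, 121.98179626464844), 5.920622825622559)
block 666 ((406.1717834472656, 24.227649688720703), (49.97996520996094, 123.78748321533203), 5.641673564910889)
gripT 223 0.0658593670950985 ((477.53753662109375, 31.758560180664062), (56.15987777709961, 109.04782104492188), 5.860589027404785)
```

View pics/railcrop.png

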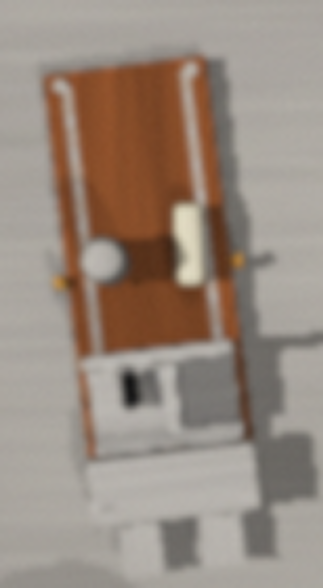

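Crop shows the T grip with black tab left of the stem, pot at (103,260), rest at (187,245), posts at (60,282) and (237,260). Rail yaw ≈ 5.8°, all sizes check. Moving above the pieces for a wrist look.

Emit:
carry_out(commands=[[[0,0,0,-0.23,0],[0,0,0,-0.23,0],[-0.55,-0.54,0,0,0],[-0.55,-0.54,0,0,0],[-0.55,-0.54,0,0,0],[-0.55,-0.54,0,0,0],[-0.55,-0.54,0,0,0],[-0.55,-0.54,0,0,0],[-0.55,-0.54,0,0,0],[-0.55,-0.54,0,0,0],[-0.55,-0.54,0,0,0],[-0.55,-0.54,0,0,0]]])

```text
clock: 1.1
tool_pos: [0.4011, 0.2382, 0.2312]
tool_rot: [[-1.0, -0.0, -0.0], [-0.0, 1.0, 0.0], [0.0, 0.0, -1.0]]
contact_force: [0.7, 0.5, -0.1]
gripper_width: 0.0854
grasp_force: 0.0
```

Emit:
carry_out(commands=[[[-0.5,-0.54,0,0,0],[-0.5,-0.54,0,0,0],[-0.5,-0.54,0,0,0],[-0.5,-0.54,0,0,0],[-0.5,-0.54,0,0,0],[-0.5,-0.54,0,0,0],[0,0,0,0,0.25],[0,0,0,0,0.25],[0,0,0,0,0.25]]])

```text
clock: 1.85
tool_pos: [0.5495, 0.0781, 0.2307]
tool_rot: [[-1.0, 0.0, -0.002], [0.0, 1.0, 0.0], [0.002, 0.0, -1.0]]
contact_force: [0.0, 0.4, 0.8]
gripper_width: 0.0641
grasp_force: 0.0
```

```bash
cat >> h.py <<'E'
def wcloud(s):
    h,w=s['range_z'].shape; f=h/2/np.tan(np.radians(s['vertical_fov'])/2)
    u,v=np.meshgrid(np.arange(w),np.arange(h)); dx,dy=u-s['cx'],v-s['cy']; r=np.hypot(dx,dy)+1e-9; th=r/f
    t=np.tan(np.minimum(th,1.5)); z=s['range_z']
    P=np.stack([dx/r*t*z,dy/r*t*z,z],-1); T=np.array(s['T_tool_cam'])
    W=(P@T[:3,:3].T+T[:3,3])@s['tr'].T+s['tp']; W[(z==0)|(th>1.4)]=np.nan
    return W
def go(p,yaw_deg=None):
    st=ctrl.get_state(); R=np.array(st['tool_rot']); d=R.T@(np.array(p)-st['tool_pos'])/.05
    print('tcp',np.round(st['tool_pos'],4),'shift units',np.round(d,2),'yaw of tool y',np.round(np.degrees(np.arctan2(R[1,1],R[0,1])),2),'w',st['gripper_width'])
E
python3 - <<'E'
from h import *
s=snap('wrist','w0.png'); pickle.dump(s,open('w0.pkl','wb')); print(s['vertical_fov'],s['T_tool_cam'])
W=wcloud(s); Z=W[...,2]; print(np.nanpercentile(Z,[1,20,50,90,99]))
go([.57,.07,.2])
a=cv2.imread('pics/w0.png'); cv2.imwrite('pics/w0b.png',cv2.resize(a,(800,600)))
E
```

```text
65.70646984690485 [[-6.62704795e-04 -9.64369673e-01 -2.64557546e-01  6.53932831e-02]
 [ 9.99999666e-01 -5.12659385e-04 -6.36199621e-04  2.08348849e-04]
 [ 4.77903712e-04 -2.64557880e-01  9.64369691e-01 -1.43555021e-01]
 [ 0.00000000e+00  0.00000000e+00  0.00000000e+00  1.00000000e+00]]
[-0.00078156  0.00077985  0.00260657  0.31873052  0.33466007]
tcp [0.5494 0.0787 0.231 ] shift units [-0.41 -0.17  0.62] yaw of tool y 90.04 w 0.06432459897833587
```

View pics/w0b.png

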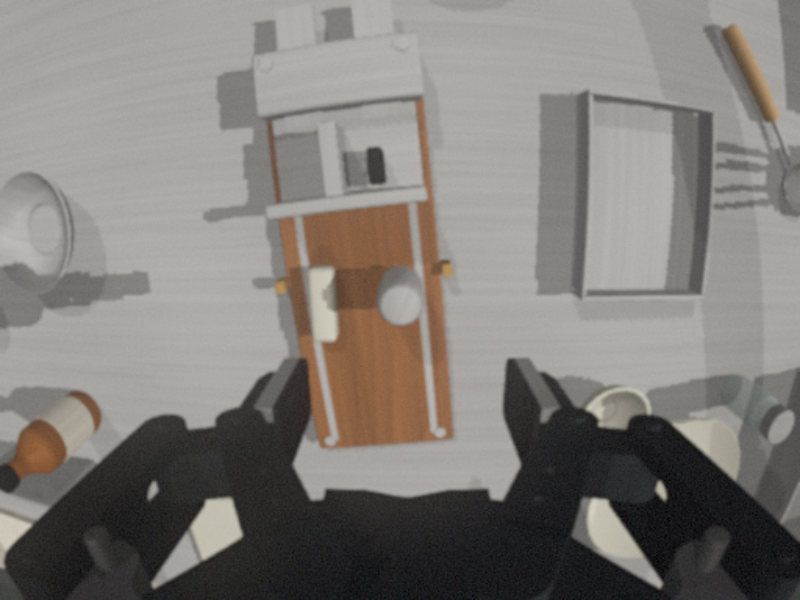

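Wrist view (800x600): pot at (400,297), rest (323,303), posts (282,286) and (446,268), crossbar along row ~203, black tab (375,165), tray right, bowl at left edge.

Run:
```python
from h import *
s=pickle.load(open('w0.pkl','rb')); W=wcloud(s); I=s['image']; k=.64
hsv=cv2.cvtColor(I,cv2.COLOR_RGB2HSV)
def roi(x0,y0,x1,y1):
    m=np.zeros(I.shape[:2],bool); m[int(y0*k):int(y1*k),int(x0*k):int(x1*k)]=1; return m
X,Y,Z=W[...,0],W[...,1],W[...,2]
R=lambda m:cv2.minAreaRect((W[m][:,:2]*1000).astype(np.float32))
m=roi(375,260,428,330)&(Z>.071)&(Z<.09); print('pot top',m.sum(),np.median(Z[m]),R(m))
m=roi(300,258,345,350)&(Z>.028)&(Z<.045); print('rest',m.sum(),np.median(Z[m]),R(m))
m=roi(250,100,440,230)&(Z>.06)&(Z<.08); print('T',m.sum(),np.median(Z[m]),R(m))
m=roi(250,180,440,230)&(Z>.063)&(Z<.08); print('bar',m.sum(),R(m))
m=roi(362,140,390,190)&(Z>.05)&(Z<.08)&(hsv[...,2]<70); print('tab',m.sum(),np.median(Z[m]),R(m))
m=roi(240,20,440,130)&(Z>.035)&(Z<.046); print('block',m.sum(),R(m))
m=roi(260,90,460,450)&(hsv[...,1]>110)&(hsv[...,0]<13)&(Z>.006)&(Z<.02); print('rail',m.sum(),np.median(Z[m]),R(m))
p=[]
for n,r in(('pR',(268,270,294,304)),('pL',(432,252,462,284))):
    m=roi(*r)&(hsv[...,0]>13)&(hsv[...,0]<30)&(hsv[...,1]>120); mm=m&(Z>.017)
    print(n,m.sum(),mm.sum(),np.median(Z[mm]),W[mm].mean(0),R(mm)); p.append(W[mm].mean(0))
d=p[1]-p[0]; print('post dist',np.linalg.norm(d[:2]),np.degrees(np.arctan2(-d[0],d[1])), (p[0]+p[1])/2)
v,u=int(400*k),np.arange(int(310*k),int(345*k)); print(np.round(Z[v,u]*1000,1))
```

```text
pot top 527 0.07358274507307039 ((571.5399169921875, 73.38855743408203), (26.60676383972168, 27.704504013061523), 89.82245635986328)
rest 773 0.03290827106997207 ((583.7687377929688, 11.79625129699707), (59.38127136230469, 20.668094635009766), 1.2036004066467285)
T 1844 0.06759647873882439 ((477.85638427734375, 33.95764923095703), (60.11177444458008, 109.33387756347656), 5.809800624847412)
bar 1162 ((496.96966552734375, 35.90241241455078), (21.687807083129883, 109.33387756347656), 5.8098015785217285)
tab 172 0.06380434487771469 ((478.2619934082031, 57.66059875488281), (22.38417625427246, 9.035807609558105), 6.178976058959961)
block 4502 ((416.6260681152344, 27.931522369384766), (67.9381332397461, 124.40016174316406), 5.591565132141113)
rail 6036 0.01514269318637676 ((577.0311279296875, 44.23585510253906), (285.747314453125, 121.38827514648438), 5.708009719848633)
pR 23 21 0.022962933966079124 [ 0.57170403 -0.02230454  0.02233032] ((571.1903686523438, -22.666759490966797), (7.259739875793457, 4.820925712585449), 12.409250259399414)
pL 25 23 0.022964657259837845 [0.55705756 0.10884388 0.02318762] ((557.2030029296875, 108.41116333007812), (7.480775356292725, 5.022184371948242), 0.8894699811935425)
post dist 0.1319637328320219 6.3723102996642575 [0.56438079 0.04326967 0.02275897]
[238.1  15.   16.3  17.2  15.   14.3  16.1  15.7  14.7  15.4  14.4  15.8
  14.7  15.8  16.4  15.8  14.6  15.7  14.2  15.1  15.2  14.1]
```

Emit:
carry_out(commands=[[[-0.2,-0.07,0.5,0,0.35],[-0.21,-0.07,0.5,0,0.35],[0,0,0.7,0,0.35],[0,0,0.7,0,0.35],[0,0,0.6,0,0.35],[0,0,0.5,0,0.35],[0,0,0.5,0,0.35],[0,0,0,0,0.35],[0,0,0,0,0.8],[0,0,0,0,0.8],[0,0,0,0,0.8],[0,0,0,0,0.8]]], grip_force=30)

```text
clock: 2.9
tool_pos: [0.5717, 0.0712, 0.0332]
tool_rot: [[-1.0, -0.0, 0.003], [-0.0, 1.0, 0.0], [-0.003, 0.0, -1.0]]
contact_force: [-0.4, -0.2, -1.2]
gripper_width: 0.0333
grasp_force: 31.2
```

Emit:
carry_out(commands=[[[0,0,-0.6,0,0.8],[0,0,-0.6,0,0.8],[0,0,-0.6,0,0.8],[0.12,-0.71,0,0,0.8],[0.12,-0.71,0,0,0.8],[0.12,-0.71,0,0,0.8],[0.12,-0.71,0,0,0.8],[0.12,-0.71,0,0,0.8],[0.12,-0.71,0,0,0.8],[0.12,-0.71,0,0,0.8],[0.12,-0.71,0,0,0.8],[0.12,-0.71,0,0,0.8]]])

```text
clock: 3.9
tool_pos: [0.5164, -0.2505, 0.1226]
tool_rot: [[-1.0, 0.0, 0.002], [0.0, 1.0, -0.001], [-0.002, -0.001, -1.0]]
contact_force: [1.7, 0.0, -0.8]
gripper_width: 0.0327
grasp_force: 31.2
```

Emit:
carry_out(commands=[[[0.12,-0.71,0,0,0.8],[0,0,0,0,0.8],[0,0,0,0,0.8]]])

```text
clock: 4.15
tool_pos: [0.5103, -0.286, 0.1221]
tool_rot: [[-1.0, 0.004, 0.001], [0.004, 1.0, -0.001], [-0.001, -0.001, -1.0]]
contact_force: [0.7, 1.3, -0.9]
gripper_width: 0.0329
grasp_force: 31.2
```

Run:
```python
from h import *
go([.5115,-.285,.03]); s=snap('scene','s1.png'); cv2.imwrite('pics/s1b.png',cv2.resize(s['image'][100:260,130:360],None,fx=3,fy=3)[:,:,::-1])
```

```text
tcp [ 0.5103 -0.286   0.1221] shift units [-0.02  0.02  1.84] yaw of tool y 89.79 w 0.03294781241685036
```

View pics/s1b.png

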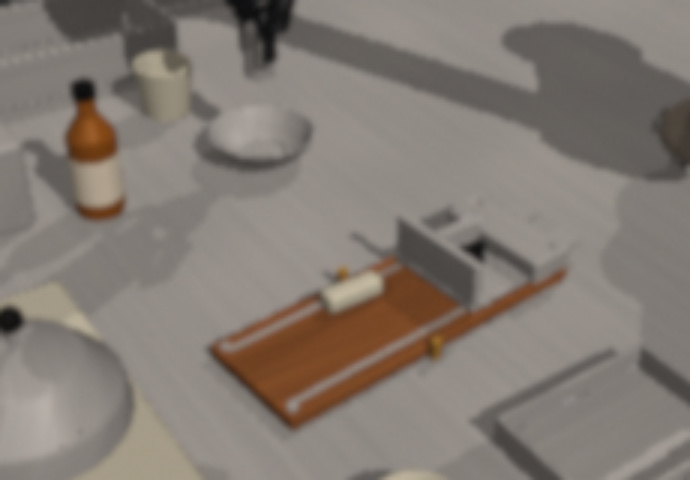

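The crop shows the pot in the fingers at (258,60), above the bowl at (258,135). Lowering and releasing.

Emit:
carry_out(commands=[[[0,0,0.6,0,0.8],[0,0,0.6,0,0.8],[0,0,0.4,0,0.8],[0,0,0.26,0,0.8],[0,0,0,0,0.8],[0,0,0,0,0.45],[0,0,0,0,0.4],[0,0,0,0,0.4],[0,0,0,0,0.4],[0,0,-0.4,0,0.4],[0,0,-0.7,0,0.4],[0,0,-0.7,0,0.4]]])

```text
clock: 5.2
tool_pos: [0.5101, -0.2837, 0.1191]
tool_rot: [[-1.0, 0.0, -0.002], [0.0, 1.0, 0.001], [0.002, 0.001, -1.0]]
contact_force: [0.9, -0.2, 0.4]
gripper_width: 0.051
grasp_force: 0.0
```

Run:
```python
from h import *
go([.5825,.0105,.12])
s=snap('wrist','w1.png'); W=wcloud(s); Z=W[...,2]
m=(Z>.045)&(Z<.08)&(np.hypot(W[...,0]-.512,W[...,1]+.285)<.06); print(m.sum(),W[m].mean(0),W[m].max(0),W[m].min(0))
```

```text
tcp [ 0.5101 -0.2837  0.1191] shift units [-1.45  5.88 -0.01] yaw of tool y 90.0 w 0.05101695086371945
1636 [ 0.50738648 -0.28155927  0.0622475 ] [ 0.52484779 -0.26503781  0.06715793] [ 0.49397838 -0.29787381  0.04506062]
```

Pot stands in the bowl (top z 66 mm, ≈4 mm off centre). Now the rest.

Emit:
carry_out(commands=[[[-0.16,0.65,0,0,0.4],[-0.16,0.65,0,0,0.4],[-0.16,0.65,0,0,0.4],[-0.16,0.65,0,0,0.4],[-0.16,0.65,0,0,0.4],[-0.16,0.65,0,0,0.4],[-0.16,0.65,0,0,0.4],[-0.16,0.65,0,0,0.4],[-0.16,0.65,0,0,0.4],[0,0,0.6,0,0.4],[0,0,0.6,0,0.4],[0,0,0,0,0.4]]])

```text
clock: 6.25
tool_pos: [0.5795, 0.0096, 0.0539]
tool_rot: [[-1.0, -0.001, -0.008], [-0.001, 1.0, 0.001], [0.008, 0.001, -1.0]]
contact_force: [-1.1, -0.4, 0.0]
gripper_width: 0.051
grasp_force: 0.0
```

Run:
```python
from h import *
go([.5825,.0105,.018])
```

```text
tcp [0.5795 0.0096 0.0539] shift units [-0.07  0.02  0.72] yaw of tool y 90.08 w 0.05102043632445751
```

Emit:
carry_out(commands=[[[0,0,0.35,0,0.4],[0,0,0.3,0,0.4],[0,0,0,0,0.4],[0,0,0,0,0.4]]])

```text
clock: 6.58
tool_pos: [0.5829, 0.008, 0.0268]
tool_rot: [[-1.0, 0.001, 0.0], [0.001, 1.0, 0.0], [-0.0, 0.0, -1.0]]
contact_force: [0.7, 0.9, 0.7]
gripper_width: 0.0514
grasp_force: 0.0
```

Emit:
carry_out(commands=[[[0,0,0.15,0,0.4],[0,0,0,0,0.4],[0,0,0,0,0.9],[0,0,0,0,0.9],[0,0,0,0,0.9],[0,0,0,0,0.9],[0,0,0,0,0.9]]])

```text
clock: 7.17
tool_pos: [0.5832, 0.0084, 0.019]
tool_rot: [[-1.0, -0.0, 0.001], [-0.0, 1.0, -0.0], [-0.001, -0.0, -1.0]]
contact_force: [-1.1, -0.3, 4.9]
gripper_width: 0.0193
grasp_force: 30.3
```

Emit:
carry_out(commands=[[[0,0,-0.6,0,0.9],[0,0,-0.6,0,0.9],[0,0,-0.6,0,0.9],[0.22,0.68,0,0,0.9],[0.22,0.68,0,0,0.9],[0.22,0.68,0,0,0.9],[0.22,0.68,0,0,0.9],[0.22,0.68,0,0,0.9],[0.22,0.68,0,0,0.9],[0.22,0.68,0,0,0.9],[0.22,0.67,0,0,0.9],[0,0,0,0,0.9]]])

```text
clock: 8.17
tool_pos: [0.4921, 0.2851, 0.1081]
tool_rot: [[-1.0, -0.005, -0.001], [-0.005, 1.0, 0.002], [0.001, 0.002, -1.0]]
contact_force: [-0.7, -0.2, -0.1]
gripper_width: 0.019
grasp_force: 29.6
```

Emit:
carry_out(commands=[[[0,0,0.6,0,0.9],[0,0,0.6,0,0.9],[0,0,0,0,0.9],[0,0,0,0,0.9]]])

```text
clock: 8.5
tool_pos: [0.4936, 0.2792, 0.0472]
tool_rot: [[-1.0, 0.0, -0.004], [0.0, 1.0, -0.002], [0.004, -0.002, -1.0]]
contact_force: [0.2, -0.1, -0.1]
gripper_width: 0.0193
grasp_force: 29.7
```

Emit:
carry_out(commands=[[[0,0,0.4,0,0.9],[0,0,0.28,0,0.9],[0,0,0,0,0.9],[0,0,0,0,0.9],[0,0,0,0,0.5],[0,0,0,0,0.4],[0,0,0,0,0.4],[0,0,-0.5,0,0.4],[0,0,-0.8,0,0.2],[0,0,-0.8,-0.193,0],[0,0,-0.8,0,0],[0,0,0,0,0]]])

```text
clock: 9.5
tool_pos: [0.4987, 0.2816, 0.1685]
tool_rot: [[-0.995, -0.101, 0.015], [-0.101, 0.995, 0.006], [-0.015, 0.004, -1.0]]
contact_force: [0.9, 0.7, 0.1]
gripper_width: 0.0854
grasp_force: 0.0
```

Run:
```python
from h import *
go([.52,.038,.2])
s=snap('wrist','w2.png'); W=wcloud(s); Z=W[...,2]; hsv=cv2.cvtColor(s['image'],cv2.COLOR_RGB2HSV)
m=(Z>.014)&(Z<.03)&(np.abs(W[...,0]-.494)<.07)&(np.abs(W[...,1]-.28)<.05); print(m.sum(),W[m].mean(0),np.median(Z[m]),cv2.minAreaRect((W[m][:,:2]*1000).astype(np.float32)))
```

```text
tcp [0.4987 0.2816 0.1685] shift units [ 0.06 -4.89 -0.65] yaw of tool y 95.82 w 0.08544965106315305
1104 [0.49535976 0.27994244 0.02247806] 0.02267795095888242 ((496.5491638183594, 279.70782470703125), (19.960861206054688, 59.84624481201172), 89.95626068115234)
```

Rest lies flat in the tray centre. Now hover behind the crossbar.

Run:
```python
from h import *
go([.4765,.033,.13])
```

```text
tcp [0.4973 0.281  0.1649] shift units [ 0.92 -4.9   0.67] yaw of tool y 95.79 w 0.08577089820292015
```

Emit:
carry_out(commands=[[[0.13,-0.7,0,0,0],[0.13,-0.7,0,0,0],[0.13,-0.7,0,0,0],[0.13,-0.7,0,0,0],[0.13,-0.7,0,0,0],[0.13,-0.7,0,0,0],[0.13,-0.7,0.3,0,0],[0,0,0.3,0,0],[0,0,0,0,0],[0,0,0,0,0]]])

```text
clock: 10.38
tool_pos: [0.4734, 0.0315, 0.1287]
tool_rot: [[-0.995, -0.1, -0.002], [-0.1, 0.995, 0.001], [0.002, 0.001, -1.0]]
contact_force: [0.8, 0.2, -0.2]
gripper_width: 0.0856
grasp_force: 0.0
```

```bash
cat >> h.py <<'E'
def bar(s,W,tilt=5.8):  # crossbar top & posts, in rail-aligned coords
    Z=W[...,2]; c,q=np.cos(np.radians(tilt)),np.sin(np.radians(tilt))
    xr=W[...,0]*c+W[...,1]*q; yr=-W[...,0]*q+W[...,1]*c
    return xr*1000,yr*1000,Z*1000
E
python3 - <<'E'
from h import *
go([.4765,.033,.033])
s=snap('wrist','w3.png'); pickle.dump(s,open('w3.pkl','wb')); s2=snap('top'); pickle.dump(s2,open('top3.pkl','wb'))
a=cv2.imread('pics/w3.png'); cv2.imwrite('pics/w3b.png',cv2.resize(a,(800,600)))
E
```

```text
tcp [0.4734 0.0315 0.1287] shift units [-0.07  0.02  1.91] yaw of tool y 95.72 w 0.08558025712840286
```

View pics/w3b.png

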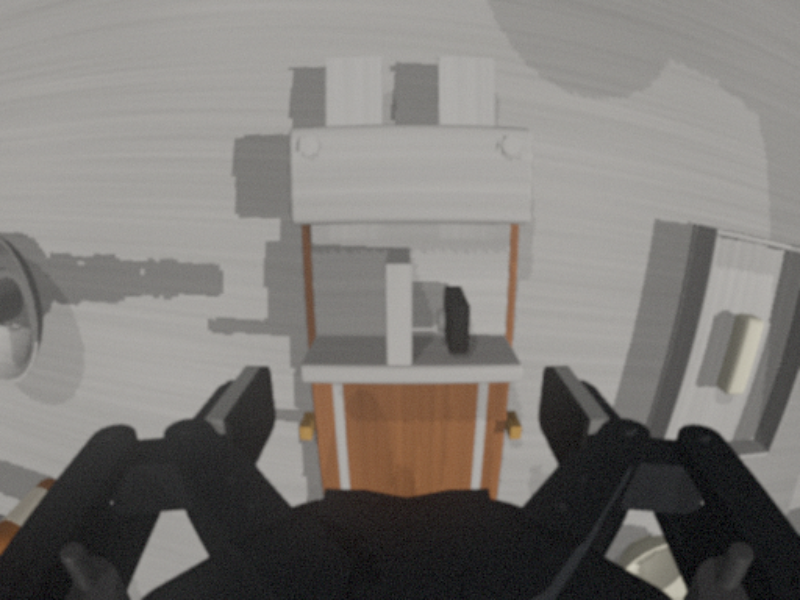

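View centred: crossbar at rows 358-382 spanning columns 302-522, stem (399,305), tab (458,320), posts (307,427)/(514,425), fingers symmetric about column ~407.

```bash
cat >> h.py <<'E'
def meas(W,I,pr=True):
    xr,yr,Z=bar(None,W); hsv=cv2.cvtColor(I,cv2.COLOR_RGB2HSV); o={}
    O=np.array([482.5,33.5]); c,q=np.cos(np.radians(5.8)),np.sin(np.radians(5.8)); ox=O[0]*c+O[1]*q; oy=-O[0]*q+O[1]*c
    gx,gy=xr-ox,yr-oy   # relative to initial grip origin estimate
    top=(Z>63)&(Z<71)&(hsv[...,2]>80)
    m=top&(np.abs(gy)<58)&(np.abs(gy)>33)&(gx>-10)&(gx<110)
    if m.sum(): o['bar x 5/50/95 %']=np.percentile(gx[m],[2,50,98]); 
    m2=top&(gy>-58)&(gy<58)&(gx>0)&(gx<110); 
    if m2.sum(): o['bar y']=np.percentile(gy[m2],[.5,99.5])
    for n,sg in(('L',1),('R',-1)):
        b=(hsv[...,0]>13)&(hsv[...,0]<30)&(hsv[...,1]>110)&(np.abs(gy*sg-67)<12)&(Z>17)&(Z<27)&(gx>50)&(gx<150)
        if b.sum(): o['post'+n]=(b.sum(),gx[b].min(),gx[b].max(),gy[b].mean(),Z[b].mean())
    for k,v in o.items(): print(k,np.round(v,1))
E
python3 - <<'E'
from h import *
for f,fn in(('w0',wcloud),('w3',wcloud),('top0',cloud),('top3',cloud)):
    s=pickle.load(open(f+'.pkl','rb')); print(f); meas(fn(s),s['image'])
E
```

```text
w0
bar x 5/50/95 % [15.2 21.2 98.2]
bar y [-52.6  54.8]
postL [39.  77.8 85.8 67.4 22.9]
postR [ 39.   77.7  86.9 -64.6  22.3]
w3
bar x 5/50/95 % [14.7 18.6 24. ]
bar y [-52.8  54.6]
postL [62.  76.8 85.2 67.1 22.2]
postR [ 71.   77.   86.1 -64.9  22.4]
top0
bar x 5/50/95 % [ 13.3  19.3 102.4]
bar y [-55.4  52.6]
postL [ 8.  76.6 83.6 64.8 22.2]
postR [  4.   79.2  82.6 -68.4  22. ]
top3
bar x 5/50/95 % [18.7 20.1 21.5]
bar y [-55.7 -55.4]
postL [ 8.  76.7 83.7 64.9 21.1]
postR [  5.   76.5  82.5 -68.   21.9]
```

Emit:
carry_out(commands=[[[0,0,0.5,0,0],[0,0,0.5,0,0],[0,0,0.5,0,0],[0,0,0.4,0,0],[0,0,0,0,0],[0,0,0,0,0]]])

```text
clock: 10.98
tool_pos: [0.4741, 0.0325, 0.0344]
tool_rot: [[-0.995, -0.103, -0.001], [-0.103, 0.995, 0.0], [0.001, 0.0, -1.0]]
contact_force: [-0.4, 0.5, 1.3]
gripper_width: 0.0854
grasp_force: 0.0
```

Run:
```python
from h import *
go([.4825+.004*.995,.0335+.0004,.032]);print(ctrl.get_state()['contact_force'])
```

```text
tcp [0.4741 0.0325 0.0344] shift units [-0.25  0.    0.05] yaw of tool y 95.89 w 0.08542886507512157
[-0.38372366  0.45511475  1.2588156 ]
```

Emit:
carry_out(commands=[[[-0.16,0,0,0,0],[-0.16,0,0,0,0],[-0.16,0,0,0,0],[-0.16,0,0,0,0],[-0.16,0,0,0,0],[-0.16,0,0,0,0],[-0.16,0,0,0,0],[-0.16,0,0,0,0],[0,0,0,0,0],[0,0,0,0,0],[0,0,0,0,0]]])

```text
clock: 11.9
tool_pos: [0.5376, 0.0379, 0.0341]
tool_rot: [[-0.995, -0.101, -0.0], [-0.101, 0.995, -0.0], [0.0, -0.0, -1.0]]
contact_force: [-3.1, -0.5, 1.9]
gripper_width: 0.0855
grasp_force: 1.7
```

Run:
```python
from h import *
go([.4825+.066*.995,.0335+.0067,.032]);print(ctrl.get_state()['contact_force'])
for n,f in(('wrist',wcloud),('top',cloud)):
    s=snap(n,n+'4.png'); pickle.dump(s,open(n+'4.pkl','wb')); print(n); meas(f(s),s['image'])
cv2.imwrite('pics/w4b.png',cv2.resize(cv2.imread('pics/wrist4.png'),(800,600)))
```

```text
tcp [0.5376 0.0379 0.0341] shift units [-0.21  0.03  0.04] yaw of tool y 95.79 w 0.08554838334661419
[-3.08825454 -0.5137761   1.86071028]
wrist
bar x 5/50/95 % [45.2 69.1 76.6]
bar y [-49.   46.7]
top
bar x 5/50/95 % [70.9 72.3 73.7]
bar y [-47.2 -46.8]
```

View pics/w4b.png

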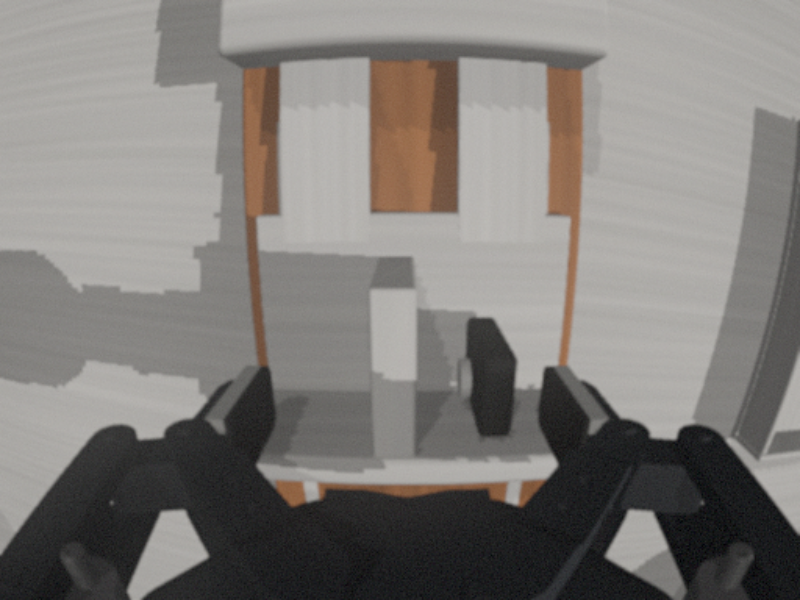

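Leg follows: the crossbar is at row ~470 with both pads against it, tab (490,380) still open. About 9.8 mm remain.

Emit:
carry_out(commands=[[[-0.1,0.01,0,0,0],[-0.1,0.01,0,0,0],[0,0,0,0,0],[0,0,0,0,0],[0,0,0,0,0]]])

```text
clock: 12.42
tool_pos: [0.5471, 0.0397, 0.034]
tool_rot: [[-0.995, -0.101, -0.001], [-0.101, 0.995, -0.0], [0.001, -0.0, -1.0]]
contact_force: [-2.8, -2.9, -0.4]
gripper_width: 0.0851
grasp_force: 1.8
```

Run:
```python
from h import *
go([.4825+.066*.995,.0335+.0067,.032]);print(ctrl.get_state()['contact_force'])
for n,f in(('wrist',wcloud),('top',cloud),('scene',cloud)):
    s=snap(n,n+'5.png'); pickle.dump(s,open(n+'5.pkl','wb')); print(n); meas(f(s),s['image'])
s0=pickle.load(open('scene0.pkl','rb'));print('scene0');meas(cloud(s0),s0['image'])
cv2.imwrite('pics/s5b.png',cv2.resize(s['image'][150:250,190:330],None,fx=5,fy=5,interpolation=2)[:,:,::-1])
```

```text
tcp [0.5471 0.0397 0.034 ] shift units [-0.02  0.01  0.04] yaw of tool y 95.79 w 0.0851138702673993
[-2.76027537 -2.86731446 -0.42450373]
wrist
bar x 5/50/95 % [54.9 78.8 86.1]
bar y [-48.1  47.4]
top
bar x 5/50/95 % [83.1 83.1 83.1]
bar y [-45.3 -45.3]
scene
bar x 5/50/95 % [54.7 81.9 87.3]
bar y [-51.8  55.3]
postL [12.  79.6 89.2 69.4 21. ]
postR [  7.   79.2  87.8 -64.   20.5]
scene0
bar x 5/50/95 % [ 16.1  24.5 106.8]
bar y [-51.4  55.9]
postL [12.  79.1 89.6 68.9 20.4]
postR [  8.   77.9  87.3 -64.2  19.8]
```

View pics/s5b.png

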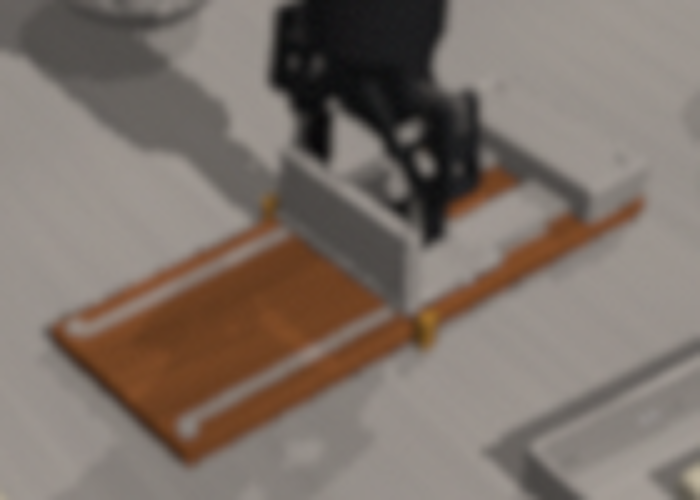

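Scene crop: crossbar stands level between posts at (270,207) and (427,328), leg held by the fingers; verifying with the crossbar's front face.

Run:
```python
from h import *
O=np.array([482.5,33.5]); c,q=np.cos(np.radians(5.8)),np.sin(np.radians(5.8))
for f in('scene0','scene5'):
    s=pickle.load(open(f+'.pkl','rb')); W=cloud(s); xr,yr,Z=bar(s,W); hsv=cv2.cvtColor(s['image'],cv2.COLOR_RGB2HSV)
    gx,gy=xr-(O[0]*c+O[1]*q),yr-(-O[0]*q+O[1]*c)
    m=(Z>25)&(Z<58)&(np.abs(gy+5)<35)&(gx>10)&(gx<100)&(hsv[...,1]<60)
    h=np.histogram(gx[m],np.arange(10,100,2)); i=h[0].argmax(); b=h[1][i]+1
    print(f,'front',m.sum(),np.median(gx[m&(np.abs(gx-b)<4)]))
    m=(hsv[...,0]>13)&(hsv[...,0]<30)&(hsv[...,1]>110)&(np.abs(np.abs(gy)-67)<12)&(gx>65)&(gx<100)&(Z>4)&(Z<24)
    for sg in(1,-1):
        k=m&(gy*sg>0); print(sg,k.sum(),np.round(np.sort(gx[k]),1),np.round(gx[k].mean(),1))
```

```text
scene0 front 211 25.025459399301212
1 33 [66.8 66.8 68.3 68.8 69.5 70.3 71.8 75.  79.1 79.4 79.8 80.2 80.5 80.5
 81.6 81.7 83.2 83.8 84.3 84.7 84.8 85.2 85.3 85.4 86.5 86.9 87.2 87.3
 87.8 88.2 88.4 88.6 89.6] 80.8
-1 10 [77.9 80.1 80.5 80.6 81.5 82.2 83.9 84.  85.7 87.3] 82.3
scene5 front 190 87.16133987500024
1 28 [68.4 69.1 69.8 70.4 73.4 79.6 79.7 80.4 80.6 81.3 82.3 82.8 84.1 84.2
 84.9 85.  85.1 85.2 85.4 85.7 86.6 87.3 87.7 87.8 87.9 88.1 88.2 89.2] 82.1
-1 9 [79.2 79.5 82.4 83.  84.1 84.1 87.5 87.8 88. ] 84.0
```

Travel 62.1 mm against a mark at 61.9–63: level. Closing the lever.

Emit:
carry_out(commands=[[[-0.01,0,0,0,0],[0,0,0,0,0],[0,0,0,0,0.3],[0,0,0,0,0.5],[0,0,0,0,0.7],[0,0,0,0,0.9],[0,0,0,0,0.9],[0,0,0,0,0.9],[0,0,0,0,0.9],[0,0,0,0,0.9],[0,0,0,0,0.9]]], grip_force=40)

```text
clock: 13.48
tool_pos: [0.5486, 0.041, 0.0351]
tool_rot: [[-0.995, -0.1, 0.001], [-0.1, 0.995, 0.002], [-0.002, 0.001, -1.0]]
contact_force: [-4.4, 3.1, 5.9]
gripper_width: 0.0228
grasp_force: 43.3
```

Run:
```python
from h import *
go([.4825+.066*.995,.0335+.0067,.032]);st=ctrl.get_state();print(st['contact_force'],st['grasp_force'])
O=np.array([482.5,33.5]); c,q=np.cos(np.radians(5.8)),np.sin(np.radians(5.8))
s=snap('scene'); W=cloud(s); xr,yr,Z=bar(s,W); hsv=cv2.cvtColor(s['image'],cv2.COLOR_RGB2HSV)
gx,gy=xr-(O[0]*c+O[1]*q),yr-(-O[0]*q+O[1]*c)
m=(Z>25)&(Z<58)&(np.abs(gy+5)<35)&(gx>80)&(gx<94)&(hsv[...,1]<60); print('front',m.sum(),np.median(gx[m]))
s=snap('wrist','w6.png'); meas(wcloud(s),s['image'])
cv2.imwrite('pics/w6b.png',cv2.resize(cv2.imread('pics/w6.png'),(800,600)))
```

```text
tcp [0.5486 0.041  0.0351] shift units [ 0.01 -0.02  0.06] yaw of tool y 95.75 w 0.022833191315492635
[-4.36622205  3.14343696  5.94028792] 43.30272509833563
front 159 88.61060534584755
bar x 5/50/95 % [85.  86.6 88.2]
bar y [-16.6  18.3]
postL [174.   77.   86.7  67.2  22.2]
postR [163.   76.9  86.5 -64.9  22.3]
```

View pics/w6b.png

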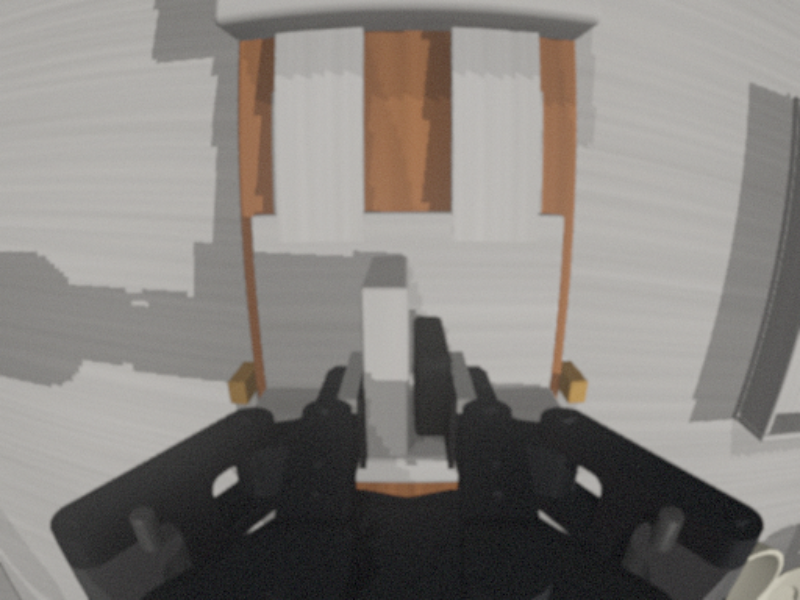

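Wrist view: posts (243,383)/(573,382), tab (432,375) is shut against the stem (385,350), both pinched at 43 N; crossbar within ~1 mm of the mark. Let it settle, then hand in.

Emit:
carry_out(commands=[[[0,0,0,0,0.9],[0,0,0,0,0.9],[0,0,0,0,0.9],[0,0,0,0,0.9],[0,0,0,0,0.9],[0,0,0,0,0.9]]])

```text
clock: 14.08
tool_pos: [0.5486, 0.041, 0.0351]
tool_rot: [[-0.995, -0.1, 0.001], [-0.1, 0.995, 0.002], [-0.002, 0.001, -1.0]]
contact_force: [-4.8, 2.9, 5.8]
gripper_width: 0.0222
grasp_force: 43.3
```

Run:
```python
from h import *
O=np.array([482.5,33.5]); c,q=np.cos(np.radians(5.8)),np.sin(np.radians(5.8))
f=[]
for i in range(2):
    s=snap('scene'); W=cloud(s); xr,yr,Z=bar(s,W); hsv=cv2.cvtColor(s['image'],cv2.COLOR_RGB2HSV)
    gx,gy=xr-(O[0]*c+O[1]*q),yr-(-O[0]*q+O[1]*c)
    m=(Z>25)&(Z<58)&(np.abs(gy+5)<35)&(gx>80)&(gx<94)&(hsv[...,1]<60); f.append(np.median(gx[m]))
st=ctrl.get_state(); print(f,st['tool_pos'],st['gripper_width'],st['grasp_force'],np.abs(st['dq']).max())
if all(86<x<90 for x in f) and st['gripper_width']<.026: print(ctrl.job_done())
```

```text
[np.float64(88.71260146641941), np.float64(88.70743643577106)] [0.54863159 0.04103448 0.03509412] 0.02231256663729432 43.305878287804944 0.0019245274284413001
the job is handed in; nothing more can be done
None
```

I handed the job in at about 14 s of the 61 s limit, with no verdict returned: the pot is in the bowl, the rest is in the tray, and the gripper is holding the leg about 1 mm from the mark by camera with the lever pinched shut at 43 N.

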